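# Lock the mixer shaft

## Robot

A 7-joint arm with a two-finger parallel gripper is mounted at the origin on the work surface. World frame = base frame: x ahead of the robot, y to its left, z up, the work surface at z = 0. Lengths are in m, angles in rad, forces in N, time in s.
With the tool pointing down it reaches from about 0.4 to 0.875 m from the base axis. Payload 6.5 kg.
Tool frame: the origin (TCP) lies at the very end of the fingers, on their centre line; the grasp point (between the pads) lies 19 mm behind it (manip.tcp_to_grasp is the distance from the TCP to the grasp point, in m); z points along the fingers, y is the line along which they close (so a half turn about z gives the same grasp; the last joint's range is limited). The gripper opens to 85 mm and grips with 20 to 120 N. Pads are 22 mm wide; open, the fingers measure 114 mm over their backs; the gripper's body (76 mm by 85 mm) begins 54 mm behind the grasp point. The pads swing forward as they close: fully open they stand 13 mm farther back than shut.
Start: joints at [-1.392, 0.536, -0.004, 1.538, 0.003, 1.067, -0.071], TCP at [0.158, 0.631, 0.231] pointing down, gripper open.
Joint ranges: [-2.7, 2.7], [-0.37, 2.16], [-1.27, 1.26], [0.24, 2.4], [-1.31, 4.45], [0.19, 1.91], [-2.76, 2.76]. Speed limits (rad/s): [2.39, 2.39, 3.14, 3.14, 3.14, 3.14, 3.14].

## Interface

Orientations are given as [roll, pitch, yaw] about the fixed x, y, z axes, in that order (R = Rz(yaw) Ry(pitch) Rx(roll)).
In Python, from plant import manip, vision gives the robot as it stands. The module is installed in compiled form; this text tells all that it offers.
- The arm moves only by the tool drive_tool, never from a script. Its argument "series" is a list of rows, each an object with "dp": the shift along the world's x, y, z in units of 50 mm (1.0 is 50 mm), a list of three; "rotation": the turn, a rotation vector about the world's x, y, z in units of 6 degrees (1.0 is 6 degrees), a list of three; "gripper": the closure, from 0 (fully open) to 1 (shut). A call has 1 to 8 rows; each row is the pose to reach, as a shift and turn from the pose commanded when the call began; what a row does not reach only later rows make up. A row lasts 1/8 s, in which the tool goes at most 62.5 mm and 10.7 degrees, less where a joint would pass 70% of its speed; a pose out of reach is approached as far as the arm can. A call with a gripper value outside its range is refused whole. The fingers move at their own pace and stop on an object; the grip force is fixed at half the most. Time passes only in rows, so rows that repeat a pose let the fingers close. It gives the time, the measured TCP pose, the force, the opening and the grip force at its end, in the units of the state.
- manip.read_state(): the state, without advancing time (a new reading comes with each control period).
- vision.read_camera(name): name is "scene" or "top" or "wrist"; returns (picture, depth): 420x560x3 uint8, red, green, blue; 420x560 float32, m along the optical axis (not along the pixel's ray), 0 where there is no reading.
- vision.camera_model(name): a dict with "fx", "fy", "cx", "cy" (pixels), "R" (3x3) and "t" (3): a world point X has camera coordinates R X + t; the wrist camera has in their place "hand_eye" (4x4, takes a point from camera to tool coordinates, whose origin is the TCP and whose axes are the flange's). Camera axes: x right, y down, z forward; pixel columns grow to the right and rows downward; lengths in m; the calibration is good to about 2 mm. The wrist camera is an equidistant fisheye: a pixel r from the principal point sees the ray r / f radians off the axis. A picture is of the moment at which its call begins: read the wrist's pose just before it. camera_model takes no time and is no camera call.
- manip.close_job(): hands the job in; it is judged then, once.
The state is a dict: "clock": time; "q": joint angles; "dq": joint speeds; "joint_efforts": joint torques, N m; "eef_pos": TCP position; "eef_rot": TCP orientation; "wrist_force": force on the tool from outside, world axes, zero at the start; "torque": the same for the moment, N m; "grip_width": finger opening in m; "gripper_force": force on a finger pad.
Only numpy, scipy, OpenCV 4.12 (cv2) and the standard library are available. Lean on these libraries where they do the work, as an engineer would, in place of code of your own. Each camera call takes 0.05 s, during which the arm holds its last target. There are 200 camera calls.

## Task

Lock the shaft of the bench mixer drive: push the upright stud of the slotted steel disc round until the disc's slot lines up with the loose steel bar lying in its guide, then push the bar by its end plate through the disc until the plate is fully home against the end of the guide, and let go of it. Only push with the fingers: do not lift the bar, and leave the jar, the roll of tape and the beaker where they stand.

Things in the scene. Friction and masses are not known exactly. Their poses are not given: they have to be found in the camera images.
- base: Fixed grey lock plate 330 x 110 mm, 14 thick. Origin on the bench under the disc's axis; x = the way the bar is pushed, y roughly to the robot, z up. In mm: rail floor x -245 to -47, top z 20; disc x -42 to 42; receiver (two cheeks 20.4 apart, flared mouth, top z 36) x 47 to 73. Gearbox and motor, at most 46 high, at x -55 to 130, y -123 to -57.
- guide_end (a point): Rear end of the bar's guide, on the centre line at rail height: 102 mm behind the disc's axis, 20 mm above the bench. From here to 47 mm behind the axis two cheeks, 18.4 mm apart, each 12 thick, top 36 mm above the bench, hold the bar. The bar's end plate stops against this end.
- disc (a joint): Angle of the slotted steel disc about the upright axis at base's origin, rad, counter-clockwise from above, -0.4 to 3.54. 84 mm across, top z 38 mm, open slot 20 wide across its middle (floor z 19, mouths 26 wide). Slot in line with the bar at 0 and equally at 3.1416: either will do. Starts between, at 0.55 to 2.59. Stiff (0.1 N m, 3 to 4 N at the stud), stays where left.
- stud (a point): Centre of the top of the disc's upright stud: 12 mm diameter, 34 mm tall, top 72 mm above the bench, 29 mm from the disc's axis at right angles to the slot. At disc angle 0 it lies on base's +y side, at 3.1416 on the -y side. Nothing else on the disc is higher than 38 mm. The point's x axis runs along the slot.
- bar: Loose steel bar, 0.3 to 0.6 kg, 16 x 16 mm, in the guide; 170 mm from end plate's front face to nose. End plate at its rear: 36 wide, 8 thick, top 66 mm above the bench. Origin: underside, middle of the plate's front face; x to the nose. Origin is 20 mm above the bench, 218 to 230 mm behind the disc's axis at the start, 102 when home. Slides with about 1 to 4 N.
- bar_nose (a point): Centre of the bar's nose face, 170 mm ahead of the bar's origin, 8 mm above its underside; the nose tapers to 8 mm wide over its last 12 mm. At the start 6 to 18 mm short of the disc's rim; when home in the receiver, 68 mm beyond the disc's axis.
- jar: Bystander: closed white jar, 68 mm across, 80 mm high, origin under its centre.
- tape: Bystander: grey roll of tape lying flat, 76 mm across, 52 mm bore, 45 mm high, origin under its centre.
- beaker: Bystander: open white beaker, 66 mm across at the rim, 75 mm high, origin under its centre.
Mind the look-alikes: they are no part of the job. Of the things that look like the bar, the middle-sized one is meant.

How it is judged:
By the outcome, as a careful person would: the job done as asked, in the order asked, and still so for the second after the job is handed in, with the robot touching nothing.
It also fails if it takes over 51 s, if anything falls off the work surface, if the arm or the gripper's body presses on something with over 40 N, if the wrist force passes 120 N, or if a joint passes its speed limit or range.

## Working session

There is one attempt and no reset: what is moved stays moved. The work goes in short steps, Python scripts to look and compute and a tool call to move; the robot and the scene stay as the last step left them, time stands still between calls to the robot, and variables do not carry over. Pictures are saved under pics/ and viewed, at most 10 in all, crops included, and the job is handed in when it is done.

Besides the shell and the picture viewer there is one more tool, called by a JSON object that holds its "fn" and its "kwargs", one argument or row to a line. drive_tool: Moves the arm, as the interface text tells. Its arguments: {"type":"object","properties":{"series":{"type":"array"}},"required":["series"]}

```bash
mkdir -p pics; cat > h.py <<'E'
import numpy as np,cv2
from plant import manip,vision
def cloud(n):
    im,d=vision.read_camera(n);m=vision.camera_model(n)
    v,u=np.mgrid[:420,:560]
    P=np.stack([(u-m['cx'])/m['fx']*d,(v-m['cy'])/m['fy']*d,d],-1)
    W=(P-np.array(m['t']))@np.array(m['R'])
    W[d==0]=np.nan
    return im,W
E
python3 - <<'E'
from h import *
s=manip.read_state();print(s)
for n in ('top','scene'):
    im,W=cloud(n);np.save(n+'.npy',W);cv2.imwrite(n+'.png',im[:,:,::-1])
    cv2.imwrite(f'pics/{n}0.png',cv2.resize(im[:,:,::-1],(784,588)))
    print(n,[W[r,c].round(3) for r,c in((100,100),(100,460),(320,100),(320,460))])
E
```

```text
{'clock': 0.0, 'q': array([-1.39219475,  0.53718394, -0.00441388,  1.53884335,  0.00260034,
        1.06728699, -0.07120875]), 'dq': array([-5.02829750e-04, -3.65410927e-04, -1.30546698e-03, -8.05726880e-04,
       -1.29309250e-04,  1.34966174e-03,  1.98361577e-05]), 'joint_efforts': array([ 3.20558656e-04, -5.83401632e+01,  1.04873601e+00, -2.59103644e+01,
        1.23407232e-02,  9.68556502e-03, -8.45104040e-06]), 'eef_pos': array([0.15741926, 0.63001673, 0.23041341]), 'eef_rot': array([-3.13988227e+00,  1.38847143e-04,  2.89683322e+00]), 'wrist_force': array([-5.82129957e-04, -7.49608745e-01, -9.01111747e-01]), 'torque': array([0.02536702, 0.02120729, 0.00121633]), 'gripper_force': 0.0, 'grip_width': 0.08547971251137433}
top [array([ 0.846,  0.418, -0.003]), array([ 0.83 , -0.628,  0.001]), array([ 0.219,  0.388, -0.005]), array([ 0.21 , -0.571,  0.037])]
scene [array([-0.706, -0.952, -0.035]), array([-0.698,  0.784, -0.053]), array([ 0.793, -0.539,  0.014]), array([0.81 , 0.245, 0.003])]
```

View pics/top0.png

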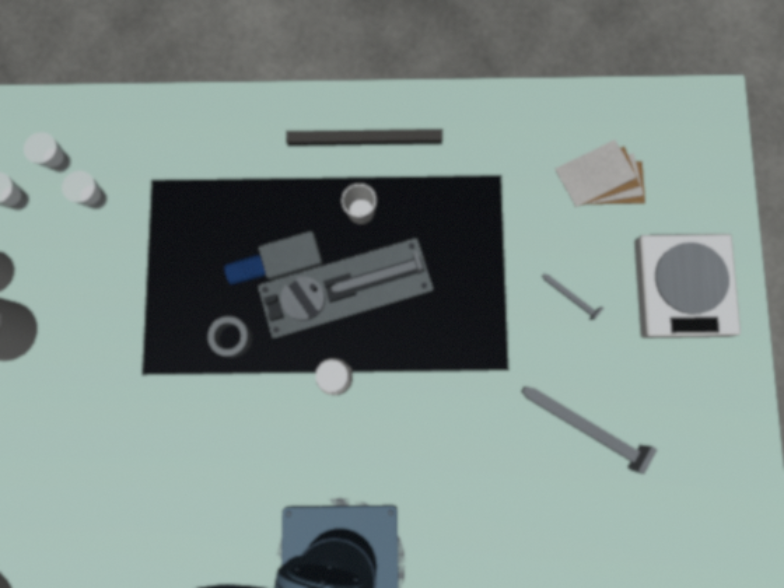

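View pics/scene0.png

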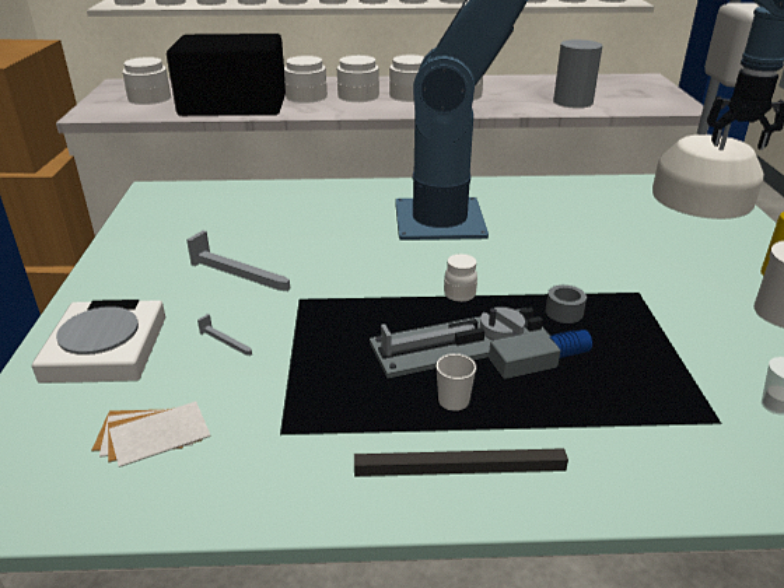

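The top view shows the lock plate in the middle. The disc is at about (302,298), the bar's end plate at (420,263), the beaker at (358,203), the jar at (333,376) and the tape at (228,336). The push direction is image-left and slightly down.

```bash
python3 - <<'E'
from h import *
im=cv2.imread('top.png');W=np.load('top.npy')
c=im[150:270,150:320];cv2.imwrite('pics/crop.png',cv2.resize(c,None,fx=4.6,fy=4.6,interpolation=3))
z=W[...,2]; roi=np.zeros(z.shape,bool);roi[160:250,180:315]=True
def show(n,lo,hi,mask=roi):
    m=(mask&(z>lo)&(z<hi)).astype(np.uint8)
    k,l,st,ce=cv2.connectedComponentsWithStats(m)
    for i in range(1,k):
        if st[i,4]>5: 
            P=W[l==i]; r=cv2.minAreaRect(P[:,:2].astype(np.float32)*1000)
            print(n,st[i,4],ce[i].round(),np.median(P,0).round(4),np.round(r[0],1),np.round(r[1],1),round(r[2],1))
show('plate',.008,.08);show('disc',.033,.043);show('hi',.055,.09)
full=np.zeros_like(roi);full[120:290,130:320]=True;show('tall',.04,.1,full)
for a in W[185:190,182:312:6,2]: print((a*1000).round())
E
```

```text
plate 5767 [237. 201.] [0.5371 0.0317 0.0183] [558.8   1.9] [179.7 334.8] 16.1
disc 754 [204. 183.] [0.5836 0.1033 0.0403] [585.4 109.6] [ 68.1 136.7] 16.4
disc 463 [259. 200.] [ 0.5369 -0.028   0.0362] [541.8 -61. ] [ 43.7 182.5] 16.9
disc 218 [223. 208.] [0.5143 0.051  0.0376] [517.   49.9] [77.9 31.7] 34.4
disc 243 [208. 218.] [0.4877 0.0917 0.0376] [488.2  92.7] [76.4 31.4] 34.6
disc 35 [193. 213.] [0.5019 0.1327 0.0361] [501.7 133.6] [12.6 24.8] 14.1
disc 41 [196. 225.] [0.4694 0.1243 0.0366] [470.3 124.4] [12.7 24.3] 15.4
hi 43 [298. 186.] [ 0.5674 -0.1529  0.0657] [ 567.9 -152.3] [34.5  8.1] 16.7
hi 20 [223. 205.] [0.518  0.0469 0.07  ] [518.   47.6] [9.9 9.4] 77.3
tall 239 [256. 142.] [ 0.6996 -0.0393  0.0657] [685.2 -40.1] [64.2 62.5] 0.7
tall 837 [200. 183.] [0.5823 0.1081 0.0426] [577.8 132. ] [ 65.5 184.1] 16.3
tall 55 [298. 187.] [ 0.5647 -0.1528  0.0644] [ 567.2 -151.6] [35.4 10. ] 17.5
tall 32 [224. 206.] [0.5169 0.0455 0.0651] [516.8  44.8] [18.6 13.1] 38.2
tall 6 [220. 211.] [0.5062 0.0572 0.0412] [506.1  57.3] [8.5 5.5] 88.2
tall 317 [162. 240.] [0.4308 0.2141 0.0444] [429.5 212.7] [73.4 73.3] 10.2
tall 519 [238. 269.] [0.3476 0.006  0.0789] [349.1   8.6] [63.4 63.6] 0.6
[41. 41. 40. 37. 37. 38. 43. 44.  7.  1. -1.  7. 12. 11. 14. 15. 16. 14.
 13. 61. -1. -1.]
[46. 45. 47. 42. 40. 42. 41. 40. -0.  1. -3. 18. 13.  5. 11. 15. 14. 18.
 23. 54. 13.  1.]
[47. 42. 44. 44. 44. 39. 40. 42.  4.  5. 16. 12.  9. 11. 13. 12. 16. 11.
 22. 43. 16.  1.]
[43. 40. 42. 45. 42. 41. 43. 36. 10. 13. 12. 13. 13. 16. 13. 13. 15. 19.
 38. 36. 14.  1.]
[43. 40. 41. 41. 40. 43. 43. 34.  4. 15. 17. 14. 17. 14. 14. 11. 12. 19.
 30. 35. 10. -2.]
```

View pics/crop.png

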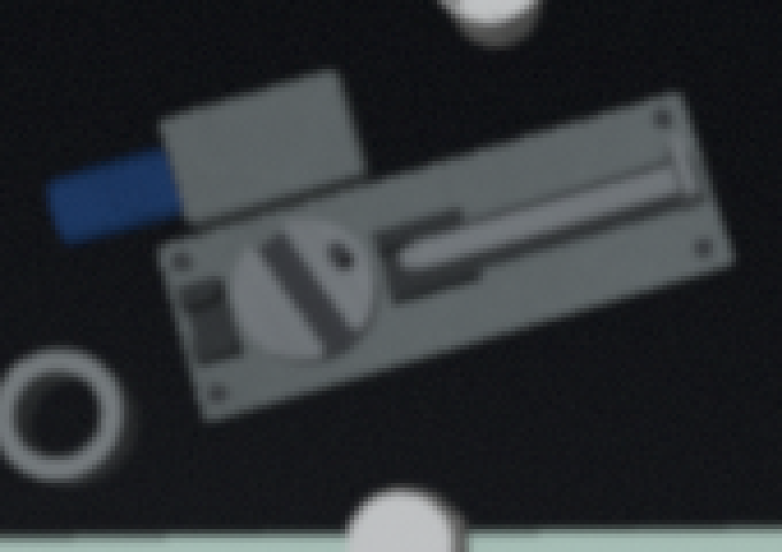

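The zoomed crop shows the slot, with the stud at crop px (342,256), on the bar side of the axis. In mm:
- **Disc axis:** about (502.6, 71.3).
- **Push heading:** world angle 106.3°.
- **Disc angle:** about 107°, so I'll turn it counter-clockwise 73° to 180°.

First I'll approach with the fingers closed.

{"fn": "drive_tool", "kwargs": {
  "series": [
    {"dp":[6.76,-11.94,0],"rotation":[0,0,-22.2],"gripper":1},
    {"dp":[6.76,-11.94,0],"rotation":[0,0,-22.2],"gripper":1},
    {"dp":[6.76,-11.94,0],"rotation":[0,0,-22.2],"gripper":1},
    {"dp":[6.76,-11.94,0],"rotation":[0,0,-22.2],"gripper":1},
    {"dp":[6.76,-11.94,0],"rotation":[0,0,-22.2],"gripper":1},
    {"dp":[6.76,-11.94,0],"rotation":[0,0,-22.2],"gripper":1},
    {"dp":[6.76,-11.94,0],"rotation":[0,0,-22.2],"gripper":1},
    {"dp":[6.76,-11.94,0],"rotation":[0,0,-22.2],"gripper":1}
  ]
}}

```text
clock: 1.1
eef_pos: [0.4044, 0.1937, 0.2314]
eef_rot: [3.141, -0.0, 1.391]
wrist_force: [0.5, 0.2, 0.0]
grip_width: -0.0001
gripper_force: 0.0
```

{"fn": "drive_tool", "kwargs": {
  "series": [
    {"dp":[1.5,-2.7,0],"rotation":[0,0,-7],"gripper":1},
    {"dp":[1.5,-2.7,0],"rotation":[0,0,-7],"gripper":1},
    {"dp":[1.5,-2.7,0],"rotation":[0,0,-7],"gripper":1},
    {"dp":[1.5,-2.7,0],"rotation":[0,0,-7],"gripper":1},
    {"dp":[1.5,-2.7,0],"rotation":[0,0,-7],"gripper":1},
    {"dp":[1.5,-2.7,0],"rotation":[0,0,-7],"gripper":1}
  ]
}}

```text
clock: 1.85
eef_pos: [0.4786, 0.0611, 0.2311]
eef_rot: [-3.141, 0.0, 0.668]
wrist_force: [0.7, 0.4, -0.2]
grip_width: 0.0001
gripper_force: 0.0
```

{"fn": "drive_tool", "kwargs": {
  "series": [
    {"dp":[0.334,-0.564,0],"rotation":[0,0,-0.9],"gripper":1},
    {"dp":[0.334,-0.564,-1.2],"rotation":[0,0,-0.9],"gripper":1},
    {"dp":[0.334,-0.564,-2.4],"rotation":[0,0,-0.9],"gripper":1},
    {"dp":[0.334,-0.564,-3.2],"rotation":[0,0,-0.9],"gripper":1},
    {"dp":[0.334,-0.564,-3.62],"rotation":[0,0,-0.9],"gripper":1},
    {"dp":[0.334,-0.564,-3.62],"rotation":[0,0,-0.9],"gripper":1},
    {"dp":[0.334,-0.564,-3.62],"rotation":[0,0,-0.9],"gripper":1}
  ]
}}

```text
clock: 2.72
eef_pos: [0.4962, 0.0326, 0.0511]
eef_rot: [3.141, -0.001, 0.571]
wrist_force: [0.8, 0.8, 0.6]
grip_width: 0.0002
gripper_force: 0.0
```

```bash
python3 - <<'E'
from h import *
s=manip.read_state();print(s['eef_pos'],s['eef_rot'],s['wrist_force'])
im,W=cloud('wrist') if 0 else (vision.read_camera('wrist')[0],0)
cv2.imwrite('pics/w1.png',im[:,:,::-1])
C=np.array([502.6,71.3]);a=np.radians(106.3);ex=np.array([np.cos(a),np.sin(a)]);ey=np.array([-ex[1],ex[0]])
p0=None
for ph in (196.6,205,215,225,235,245,255,262,270):
    r=np.radians(ph);b=29*np.array([np.cos(r),np.sin(r)])-17*np.array([-np.sin(r),np.cos(r)])
    p=C+b[0]*ex+b[1]*ey;yaw=ph+90+106.3-360
    print(ph,p.round(1),'yaw',round(yaw,1),'dp',((p/1000-s['eef_pos'][:2])/.05).round(2),'rot',round((yaw-np.degrees(s['eef_rot'][2]))/6,2))
E
```

```text
[0.49620748 0.03259183 0.05113472] [ 3.14130677e+00 -1.21961804e-03  5.70906582e-01] [0.8443102  0.84204276 0.62369982]
196.6 [504.1  37.7] yaw 32.9 dp [0.16 0.1 ] rot 0.03
205 [509.   38.3] yaw 41.3 dp [0.26 0.11] rot 1.43
215 [514.6  39.9] yaw 51.3 dp [0.37 0.15] rot 3.1
225 [519.9  42.5] yaw 61.3 dp [0.47 0.2 ] rot 4.76
235 [524.6  45.9] yaw 71.3 dp [0.57 0.27] rot 6.43
245 [528.7  50.1] yaw 81.3 dp [0.65 0.35] rot 8.1
255 [532.  55.] yaw 91.3 dp [0.72 0.45] rot 9.76
262 [533.8  58.7] yaw 98.3 dp [0.75 0.52] rot 10.93
270 [535.2  63.1] yaw 106.3 dp [0.78 0.61] rot 12.26
```

View pics/w1.png

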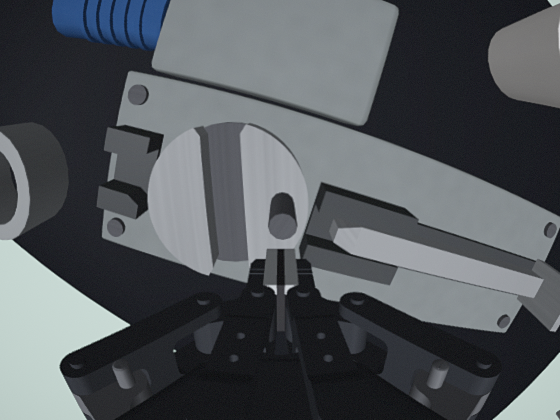

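The wrist view shows the stud at (283,215), directly ahead of the closed fingertips at (282,260). Next I'll push it along the arc, stopping a little short.

{"fn": "drive_tool", "kwargs": {
  "series": [
    {"dp":[0.16,0.1,0],"rotation":[0,0,0],"gripper":1},
    {"dp":[0.26,0.11,0],"rotation":[0,0,1.43],"gripper":1},
    {"dp":[0.37,0.15,0],"rotation":[0,0,3.1],"gripper":1},
    {"dp":[0.47,0.2,0],"rotation":[0,0,4.76],"gripper":1},
    {"dp":[0.57,0.27,0],"rotation":[0,0,6.43],"gripper":1},
    {"dp":[0.65,0.35,0],"rotation":[0,0,8.1],"gripper":1},
    {"dp":[0.72,0.45,0],"rotation":[0,0,9.76],"gripper":1},
    {"dp":[0.72,0.45,0],"rotation":[0,0,9.76],"gripper":1}
  ]
}}

```text
clock: 3.78
eef_pos: [0.5322, 0.0545, 0.0509]
eef_rot: [3.141, 0.0, 1.59]
wrist_force: [-1.8, -2.0, 1.0]
grip_width: -0.0002
gripper_force: 1.0
```

```bash
python3 - <<'E'
from h import *
s=manip.read_state();print(s['eef_pos'],s['eef_rot'],s['wrist_force'])
im=vision.read_camera('wrist')[0]
cv2.imwrite('pics/w2.png',im[:,:,::-1])
E
```

```text
[0.5322307  0.05452815 0.05085339] [3.14075496e+00 1.55218783e-04 1.59009283e+00] [-1.78796851 -1.95863306  0.97320365]
```

View pics/w2.png

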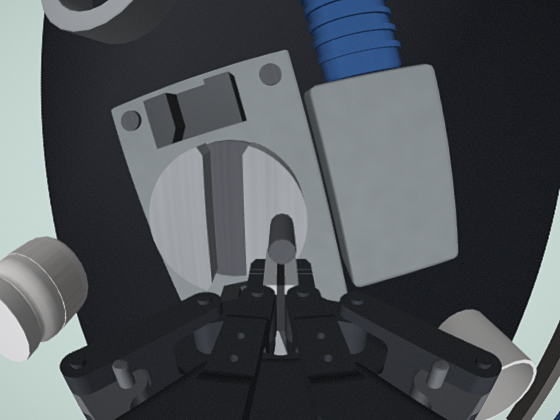

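The stud is being pushed correctly; the slot runs from about (210,145) to (230,275). I'll finish to the nominal 180° and then measure.

{"fn": "drive_tool", "kwargs": {
  "series": [
    {"dp":[0.04,0.08,0],"rotation":[0,0,1.2],"gripper":1},
    {"dp":[0.06,0.17,0],"rotation":[0,0,2.5],"gripper":1},
    {"dp":[0.06,0.17,0],"rotation":[0,0,2.5],"gripper":1},
    {"dp":[0.06,0.17,0],"rotation":[0,0,2.5],"gripper":1}
  ]
}}

```text
clock: 4.32
eef_pos: [0.5354, 0.0631, 0.0507]
eef_rot: [3.14, 0.0, 1.849]
wrist_force: [1.2, -2.5, 2.1]
grip_width: 0.0001
gripper_force: 1.5
```

```bash
cat >> h.py <<'E'
from scipy.spatial.transform import Rotation as Ro
def rect(z,cx,cy,half=(0.09,0.07),res=0.00025,ang=106.3):
    """wrist image rectified to plane z, base frame about (cx,cy): columns = base x, rows = -base y"""
    s=manip.read_state();im,_=vision.read_camera('wrist');m=vision.camera_model('wrist')
    H=np.array(m['hand_eye']);Rt=Ro.from_euler('xyz',s['eef_rot']).as_matrix()
    Rc=Rt@H[:3,:3];tc=Rt@H[:3,3]+s['eef_pos']
    a=np.radians(ang);ex=np.array([np.cos(a),np.sin(a)]);ey=np.array([-ex[1],ex[0]])
    X,Y=np.meshgrid(np.arange(-half[0],half[0],res),np.arange(half[1],-half[1],-res))
    P=np.stack([cx+X*ex[0]+Y*ey[0],cy+X*ex[1]+Y*ey[1],np.full_like(X,z)],-1)
    c=(P-tc)@Rc;r=np.hypot(c[...,0],c[...,1]);th=np.arctan2(r,c[...,2])
    mx=m['cx']+m['fx']*th*c[...,0]/r;my=m['cy']+m['fy']*th*c[...,1]/r
    return cv2.remap(im[:,:,::-1].copy(),mx.astype(np.float32),my.astype(np.float32),1),s
E
python3 - <<'E'
from h import *
im,s=rect(.038,.5026,.0713);print(s['eef_pos'],s['eef_rot'],s['wrist_force'],im.shape)
cv2.imwrite('pics/r1.png',im)
E
```

```text
[0.53537699 0.06314277 0.05071256] [3.14004167e+00 4.82397991e-04 1.84920845e+00] [ 1.23132181 -2.51401908  2.05577224] (560, 720, 3)
```

View pics/r1.png

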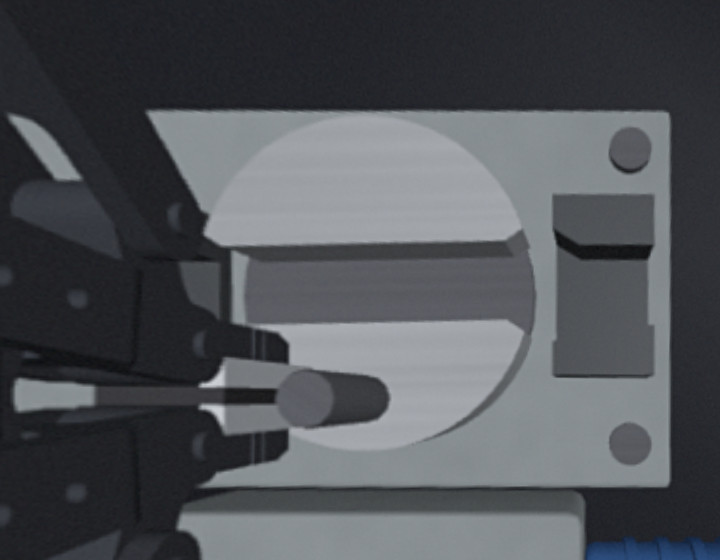

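The rectified view has base x to the right. The slot edges run (225,246)→(510,240), about 1.3° past aligned relative to the plate edges, and the receiver at (605,285) is centred on the slot. That is well inside the clearance, so I'll back off and go behind the end plate.

{"fn": "drive_tool", "kwargs": {
  "series": [
    {"dp":[0.06,-0.2,0],"rotation":[0,0,0],"gripper":1},
    {"dp":[0.06,-0.2,0.8],"rotation":[0,0,0],"gripper":1},
    {"dp":[0.06,-0.2,1.6],"rotation":[0,0,0],"gripper":1},
    {"dp":[0.8,-4.83,1.6],"rotation":[0,0,0],"gripper":1},
    {"dp":[0.8,-4.83,1.6],"rotation":[0,0,0],"gripper":1},
    {"dp":[0.8,-4.83,1.6],"rotation":[0,0,0],"gripper":1},
    {"dp":[0.8,-4.83,1.6],"rotation":[0,0,0],"gripper":1},
    {"dp":[0.8,-4.83,1.6],"rotation":[0,0,0],"gripper":1}
  ]
}}

```text
clock: 5.38
eef_pos: [0.5737, -0.1838, 0.1302]
eef_rot: [-3.141, 0.002, 1.845]
wrist_force: [-0.2, 1.3, 0.1]
grip_width: -0.0003
gripper_force: 0.0
```

```bash
python3 - <<'E'
from h import *
a=np.radians(106.3);ex=np.array([np.cos(a),np.sin(a)]);c=np.array([.5026,.0713])-.13*ex
im,s=rect(.038,*c,half=(.19,.08),res=.0005);print(s['eef_pos'],s['eef_rot'],s['wrist_force'],im.shape)
cv2.imwrite('pics/r2.png',im)
E
```

```text
[ 0.57368457 -0.1837883   0.13015373] [-3.14069774e+00  2.20055509e-03  1.84525451e+00] [-0.23685293  1.28578334  0.12776999] (320, 760, 3)
```

View pics/r2.png

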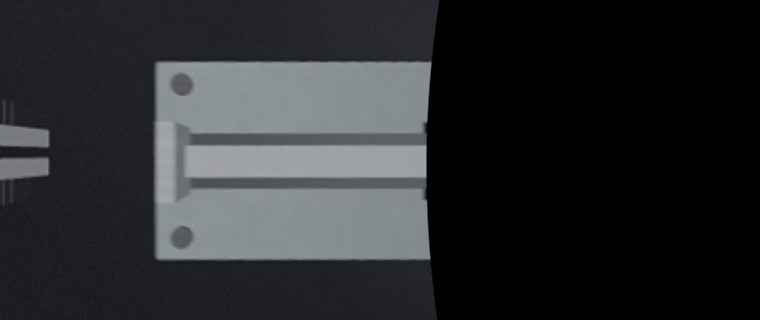

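The bar lies centred in its guide (row 160) with its end plate at (165,160), and the fingers are just behind it. I'll descend and push.

{"fn": "drive_tool", "kwargs": {
  "series": [
    {"dp":[0,0,-1.0],"rotation":[0,0,0],"gripper":1},
    {"dp":[0,0,-1.8],"rotation":[0,0,0],"gripper":1},
    {"dp":[0,0,-2.0],"rotation":[0,0,0],"gripper":1},
    {"dp":[0,0,-2.0],"rotation":[0,0,0],"gripper":1},
    {"dp":[0,0,-2.0],"rotation":[0,0,0],"gripper":1}
  ]
}}

```text
clock: 6.05
eef_pos: [0.5759, -0.1782, 0.032]
eef_rot: [3.139, 0.001, 1.854]
wrist_force: [0.1, -1.0, 0.0]
grip_width: -0.0002
gripper_force: 0.0
```

{"fn": "drive_tool", "kwargs": {
  "series": [
    {"dp":[-0.056,0.192,0],"rotation":[0,0,0],"gripper":1},
    {"dp":[-0.084,0.288,0],"rotation":[0,0,0],"gripper":1},
    {"dp":[-0.112,0.384,0],"rotation":[0,0,0],"gripper":1},
    {"dp":[-0.14,0.48,0],"rotation":[0,0,0],"gripper":1},
    {"dp":[-0.168,0.576,0],"rotation":[0,0,0],"gripper":1},
    {"dp":[-0.196,0.672,0],"rotation":[0,0,0],"gripper":1},
    {"dp":[-0.224,0.768,0],"rotation":[0,0,0],"gripper":1},
    {"dp":[-0.252,0.864,0],"rotation":[0,0,0],"gripper":1}
  ]
}}

```text
clock: 7.05
eef_pos: [0.5635, -0.1368, 0.0316]
eef_rot: [3.139, 0.004, 1.852]
wrist_force: [2.0, -5.2, 4.1]
grip_width: -0.0001
gripper_force: 3.0
```

{"fn": "drive_tool", "kwargs": {
  "series": [
    {"dp":[-0.056,0.192,0],"rotation":[0,0,0],"gripper":1},
    {"dp":[-0.112,0.384,0],"rotation":[0,0,0],"gripper":1},
    {"dp":[-0.168,0.576,0],"rotation":[0,0,0],"gripper":1},
    {"dp":[-0.224,0.768,0],"rotation":[0,0,0],"gripper":1},
    {"dp":[-0.281,0.96,0],"rotation":[0,0,0],"gripper":1},
    {"dp":[-0.337,1.152,0],"rotation":[0,0,0],"gripper":1},
    {"dp":[-0.393,1.344,0],"rotation":[0,0,0],"gripper":1},
    {"dp":[-0.393,1.344,0],"rotation":[0,0,0],"gripper":1}
  ]
}}

```text
clock: 8.05
eef_pos: [0.543, -0.0675, 0.0309]
eef_rot: [3.14, 0.001, 1.854]
wrist_force: [1.0, -2.5, 1.8]
grip_width: 0.0
gripper_force: 1.0
```

{"fn": "drive_tool", "kwargs": {
  "series": [
    {"dp":[-0.034,0.115,0],"rotation":[0,0,0],"gripper":1},
    {"dp":[-0.067,0.23,0],"rotation":[0,0,0],"gripper":1},
    {"dp":[-0.1,0.345,0],"rotation":[0,0,0],"gripper":1},
    {"dp":[-0.118,0.403,0],"rotation":[0,0,0],"gripper":1},
    {"dp":[-0.124,0.422,0],"rotation":[0,0,0],"gripper":1},
    {"dp":[-0.13,0.44,0],"rotation":[0,0,0],"gripper":1}
  ]
}}

```text
clock: 8.8
eef_pos: [0.5366, -0.0472, 0.0308]
eef_rot: [3.14, 0.002, 1.852]
wrist_force: [1.8, -5.2, 5.0]
grip_width: 0.0
gripper_force: 2.9
```

{"fn": "drive_tool", "kwargs": {
  "series": [
    {"dp":[-0.006,0.019,0],"rotation":[0,0,0],"gripper":1},
    {"dp":[-0.011,0.038,0],"rotation":[0,0,0],"gripper":1},
    {"dp":[-0.011,0.038,0],"rotation":[0,0,0],"gripper":1}
  ]
}}

```text
clock: 9.18
eef_pos: [0.5362, -0.0457, 0.0309]
eef_rot: [3.14, 0.002, 1.852]
wrist_force: [1.9, -6.1, 5.0]
grip_width: -0.0
gripper_force: 3.3
```

{"fn": "drive_tool", "kwargs": {
  "series": [
    {"dp":[-0.006,0.019,0],"rotation":[0,0,0],"gripper":1},
    {"dp":[-0.011,0.038,0],"rotation":[0,0,0],"gripper":1},
    {"dp":[-0.011,0.038,0],"rotation":[0,0,0],"gripper":1}
  ]
}}

```text
clock: 9.55
eef_pos: [0.5362, -0.0457, 0.031]
eef_rot: [3.139, 0.005, 1.85]
wrist_force: [2.6, -10.9, 3.1]
grip_width: 0.0001
gripper_force: 5.4
```

{"fn": "drive_tool", "kwargs": {
  "series": [
    {"dp":[-0.006,0.019,0],"rotation":[0,0,0],"gripper":1},
    {"dp":[-0.011,0.038,0],"rotation":[0,0,0],"gripper":1},
    {"dp":[-0.011,0.038,0],"rotation":[0,0,0],"gripper":1}
  ]
}}

```text
clock: 9.93
eef_pos: [0.5362, -0.0456, 0.0312]
eef_rot: [3.139, 0.007, 1.849]
wrist_force: [3.5, -14.3, 2.9]
grip_width: -0.0004
gripper_force: 7.5
```

It has hit a hard stop at the expected home position. I'll back off, lift and check.

{"fn": "drive_tool", "kwargs": {
  "series": [
    {"dp":[0.1,-0.34,0],"rotation":[0,0,0],"gripper":1},
    {"dp":[0.2,-0.67,0],"rotation":[0,0,0],"gripper":1},
    {"dp":[0.2,-0.67,1.0],"rotation":[0,0,0],"gripper":1},
    {"dp":[0.2,-0.67,2.0],"rotation":[0,0,0],"gripper":1},
    {"dp":[0.2,-0.67,2.8],"rotation":[0,0,0],"gripper":1},
    {"dp":[0.2,-0.67,2.8],"rotation":[0,0,0],"gripper":1}
  ]
}}

```text
clock: 10.68
eef_pos: [0.5462, -0.0739, 0.1732]
eef_rot: [3.136, 0.001, 1.853]
wrist_force: [0.1, 1.0, -0.0]
grip_width: -0.0001
gripper_force: 0.0
```

```bash
python3 - <<'E'
from h import *
a=np.radians(106.3);ex=np.array([np.cos(a),np.sin(a)]);c=np.array([.5026,.0713])-.02*ex
im,s=rect(.036,*c,half=(.13,.08),res=.00033);print(s['eef_pos'],s['wrist_force'],im.shape)
cv2.imwrite('pics/r3.png',im)
E
```

```text
[ 0.54616868 -0.07394492  0.17316111] [ 0.1154832   0.9708881  -0.03207746] (485, 788, 3)
```

View pics/r3.png

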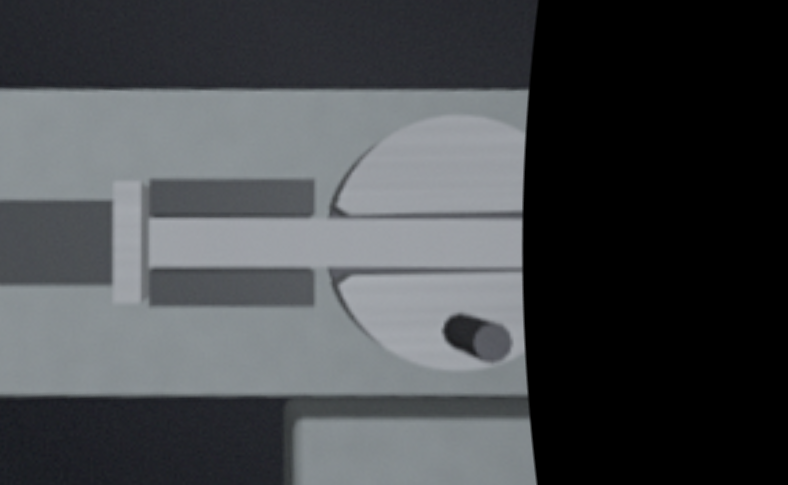

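The rectified view shows the plate at (127,240) meeting the cheek ends at x≈149, and the bar running through the disc's slot. I'll do one numeric check that the strip at x 141–149 is only the plate's front face, and measure the nose and the bystanders.

```bash
python3 - <<'E'
from h import *
s=manip.read_state();H=np.array(vision.camera_model('wrist')['hand_eye'])
t=Ro.from_euler('xyz',s['eef_rot']).as_matrix()@H[:3,3]+s['eef_pos']
a=np.radians(106.3);ex=np.array([np.cos(a),np.sin(a)]);C=np.array([.5026,.0713])
xc=(t[:2]-C)@ex;z=t[2]
p=lambda x,zz:((xc+(x-xc)*(z-.036)/(z-zz))+.15)/.00033
print('cam',xc,z,'front top expected col if home',p(-.102,.066),'rear top',p(-.110,.066),'cheek',p(-.102,.036))
im,W=cloud('top')
Z=W[...,2]
for n,(r0,r1,c0,c1) in dict(beaker=(125,165,235,280),tape=(220,260,140,185),jar=(250,290,215,260)).items():
    m=Z[r0:r1,c0:c1]>.04;print(n,m.sum(),np.round(cv2.minAreaRect(W[r0:r1,c0:c1][m][:,:2].astype(np.float32)*1000)[0],1))
B=(W[...,:2]-C);bx=B@ex;by=B@np.array([-ex[1],ex[0]])
m=(abs(by)<.006)&(Z>.03)&(Z<.045)&(bx>-.09)&(bx<.1);print('bar top x range',bx[m].min(),np.percentile(bx[m],[98,100]))
E
```

```text
cam -0.07601149891211702 0.31336831117118846 front top expected col if home 135.90364139248732 rear top 108.72117715937313 cheek 145.45454545454547
beaker 1791 [525.3 -73.2]
tape 351 [401.3 119.5]
jar 1499 [317.2 -58.4]
bar top x range 0.039590135914861796 [0.0669984  0.06748102]
```

The expected strip is 9.5 px and I saw about 8, so there is no gap. The nose is at 67.5 mm against 68 mm nominal, so the bar is home.

```bash
python3 -c "
from plant import manip;print(manip.close_job())"
```

```text
the job is handed in; nothing more can be done
None
```

The shaft is locked and the job was handed in at about 11 s: the disc's slot is lined up, the bar's end plate is fully home against the guide (nose at 67.5 mm, nominal 68 mm), and the gripper is clear; the arm's path stayed clear of the jar, tape and beaker, but my final check of their positions was spoiled by the arm in view.

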